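Close a paint tin with the ratchet lid press

TASK

Press the lid of the small paint tin fully home with the ratchet lid press: press down the thumb tab of the pawl until the pawl is well clear of the teeth, then push the press's arm by its handle all the way down past its teeth until the lid is seated, and draw back. Only press and push with the fingertips: do not grip or lift anything, do not raise the arm or force it past an engaged pawl, do not touch the tin or its lid yourself, and leave the other things on the bench where they are.

Things in the scene. Friction and masses are not known exactly. Their poses are not given: they have to be found in the camera images.
- press: Bench lid press, painted grey, screwed to the bench (fixed), 300 mm long (its x) by 120 mm wide (its y) base plate 12 mm thick, from x = -85 to +215 mm. Origin on the bench top under the tin's place; z up. Its arm reaches over the tin to -x; two upright cheeks (x = 85 to 185 mm, y = -21 to 21 mm, tops 138 mm high, small ears to 182 mm) carry the arm's hinge and the pawl. The arm moves in the press's x-z plane (y = 0).
- hinge_axis (a point): the arm's hinge axis, fixed on the press at x = 110, y = 0, z = 125 mm of its frame; the axis lies along the press's y
- press_arm (a joint): angle of the press's arm (rad): about 0.73 to 0.83 at the start (raised), 0 = level, fully down with the tin's lid seated (it can go 0.02 lower). With the pawl engaged its teeth stop it near 0.70. It is stiff (about 0.9 N m of friction) and stays where it is left; pushing takes about 2 to 4 N at the handle, and about 8 N for the last 0.055 rad, when its round foot (48 mm) reaches the lid.
- handle (a point): centre of the handle of the arm: a level black rubber cross bar, 24 mm in diameter, 100 mm long along the press's y, 250 mm from the hinge axis: at arm angle a it lies at x = 110 - 250 cos a, z = 125 + 250 sin a mm in the press's frame. Behind it towards the hinge runs the dark steel arm, 18 mm wide and 14 mm thick. Push on the bar's top.
- pawl (a joint): angle of the steel pawl (rad): 0 = engaged in the teeth, grows as its tab is pressed down, 0.35 = its stop. Its nose is out of the teeth above about 0.12; count on at least 0.25 (press it to its stop). Stiff pivot without a spring: it takes about 4 N on the tab and stays where it is left.
- pawl_pivot (a point): the pawl's pivot axis, fixed on the press at x = 175, y = 0, z = 169 mm, along the press's y
- tab_top (a point): middle of the top face of the pawl's thumb tab, a steel plate 32 mm (press x) by 34 mm (press y), 8 mm thick, at the end of the pawl away from the handle. With the pawl engaged the face is level, 189 mm above the bench, at x = 233 mm in the press's frame; pressed to its stop it is 20 mm lower. Nothing stands under it but the base plate.
- tin: the small metal paint tin, 72 mm across, 70 mm high without lid, loose in the nest of the press between four 8 mm lugs; origin in the middle of its underside, 12 mm above the bench, z up
- lid (a joint): how far the tin's lid has been pressed in (m): 0 to 0.001 at the start (6 mm proud), 0.006 = fully home; about 9 N press it in and it stays where it is left
- lid_top (a point): middle of the lid's top face (steel disc, 68 mm across, 6 mm thick): 94 mm above the bench at the start, 88 mm when home
- tape: bystander: roll of grey tape lying flat, 90 mm across, 24 mm high, partly under the press's handle; origin in the middle of its underside
- brush: bystander: paint brush with a wooden handle, 190 mm long, lying beside the press; origin in the middle of its underside
- screwdriver: bystander: black-handled screwdriver, 190 mm long, lying beside the press; origin in the middle of its underside
- spray: bystander: upright spray can, 52 mm across, 150 mm high, near the pawl end of the press; origin in the middle of its underside
- jar: bystander: glass jar with steel lid, 68 mm across, 85 mm high; origin in the middle of its underside
- spare: bystander: second paint tin without a proud lid, 72 mm across, 70 mm high, standing on the bench; origin in the middle of its underside
- mug: bystander: white handle-less cup, 76 mm across, 90 mm high; origin in the middle of its underside
- carton: bystander: small cardboard carton 90 x 60 x 50 mm; origin in the middle of its underside
Things that resemble listed ones, but are neither listed nor needed, are in the scene too. Leave any blue or orange look-alike of the tin alone.

How it is judged:
By the outcome, as a careful person would: the job done as asked, in the order asked, and still so for the second after the job is handed in, with the robot touching nothing.
It also fails if it takes over 45 s, if anything falls off the work surface, if the arm or the gripper's body presses on something with over 40 N, if the wrist force passes 120 N, or if a joint passes its speed limit or range.

ROBOT

A 6-joint arm with a two-finger parallel gripper is mounted at the origin on the work surface. World frame = base frame: x ahead of the robot, y to its left, z up, the work surface at z = 0. Lengths are in m, angles in degrees, forces in N, time in s.
With the tool pointing down it reaches from about 0.4 to 0.825 m from the base axis. Payload 7 kg.
Tool frame: the origin (TCP) lies between the finger pads; the fingertips stand 19 mm ahead of it and the grasp point (between the pads) is the TCP (r.finger_overhang is the distance from the TCP to the fingertips, in m); z points along the fingers, y is the direction in which the jaws open and shut (so a half turn about z gives the same grasp; the last joint's range is limited). The gripper opens to 88 mm and grips with 3 to 60 N. Pads are 19 mm wide; open, the fingers measure 130 mm over their backs; the gripper's body (78 mm by 193 mm) begins 47 mm behind the grasp point.
Start: joints at [84.574, 20.546, 0.682, 0, -70.136, -16.507], TCP at [0.252, 0.626, 0.246] pointing down, gripper open.
Joint ranges: [-176.03, 176.03], [-82.01, 121.73], [-58.28, 71.71], [-173.87, 95.51], [-174.79, -0.11], [-173.66, 173.66]. Speed limits (degrees/s): [136.94, 136.94, 172.46, 180, 180, 180].

INTERFACE

Orientations are given as [roll, pitch, yaw] about the fixed x, y, z axes, in that order (R = Rz(yaw) Ry(pitch) Rx(roll)).
In Python, from plant import r, optics gives the robot as it stands. The module is installed in compiled form; this text tells all that it offers.
- The arm moves only by the tool step_arm, never from a script. Its argument "increments" is a list of rows, each an object of numbers: "tx", "ty", "tz": the shift along the world's x, y, z in mm; "ax", "ay", "az": the turn, a rotation vector about the world's x, y, z in degrees; "claw": the gripper command: -1 is shut, 1 is fully open, values between are in proportion. In form: [{"tx": .., "ty": .., "tz": .., "ax": .., "ay": .., "az": .., "claw": ..}, ...]. A call has 1 to 12 rows; each row shifts and turns the commanded pose from where the row before left it; what a row does not reach is not made up. A row lasts 1/10 s, in which the tool goes at most 50 mm and 8.59 degrees, less where a joint would pass 70% of its speed; a pose out of reach is approached as far as the arm can. A call with a gripper value outside its range is refused whole. The fingers move at their own pace and stop on an object; "newtons" is the grip in N (left out, the last holds). Time passes only in rows, so rows that do not move let the fingers close. It gives the time, the measured TCP pose, the force and the opening at its end, in the units of the state.
- r.get_state(): the state, without advancing time (a new reading comes with each control period).
- optics.capture(name): name is "scene" or "side" or "wrist"; returns a dict with "image" (400x640x3 uint8, blue, green, red), "depth" (400x640 float32, m along the optical axis (not along the pixel's ray), 0 where there is no reading), "fx", "fy", "cx", "cy" (pixels), "R" (3x3) and "t" (3): a world point X has camera coordinates R X + t. Camera axes: x right, y down, z forward; pixel columns grow to the right and rows downward; lengths in m; the calibration is good to about 2 mm. The wrist camera is an equidistant fisheye: a pixel r from the principal point sees the ray r / f radians off the axis. A picture is of the moment at which its call begins.
- r.close_job(): hands the job in, once; it reports no verdict.
The state is a dict: "time_s": time; "joints": joint angles; "qd": joint speeds; "joint_torque": joint torques, N m; "tcp_pos": TCP position; "eef_rot": TCP orientation; "contact_force": force on the tool from outside, world axes, zero at the start; "moment": the same for the moment, N m; "gripper_width": finger opening in m.
Only numpy, scipy, OpenCV 4.12 (cv2) and the standard library are available. Lean on these libraries where they do the work, as an engineer would, in place of code of your own. Each camera call takes 0.05 s, during which the arm holds its last target. There are 200 camera calls.

## Working session

There is one attempt and no reset: what is moved stays moved. The work goes in short steps, Python scripts to look and compute and a tool call to move; the robot and the scene stay as the last step left them, time stands still between calls to the robot, and variables do not carry over. Pictures are saved under pics/ and viewed, about 8 in all and at most 12, crops included, and the job is handed in when it is done.

Besides the shell and the picture viewer there is one more tool, called after ">>>" by a JSON object that holds its "api" and its "payload", one argument or row to a line. step_arm: Moves the arm, as the interface text tells. Its arguments: {"type":"object","properties":{"increments":{"type":"array","items":{"type":"object","properties":{"tx":{"type":"number"},"ty":{"type":"number"},"tz":{"type":"number"},"ax":{"type":"number"},"ay":{"type":"number"},"az":{"type":"number"},"claw":{"type":"number"}}}},"newtons":{"type":"number"}},"required":["increments"]}

```bash
mkdir -p pics; python3 - <<'E'
from plant import r, optics
import cv2, numpy as np, pickle
for n in("scene","side"):
    c=optics.capture(n); pickle.dump(c,open(n+".pkl","wb")); cv2.imwrite(f"pics/{n}0.png",c["image"])
    print(n,c["fx"],c["cx"],c["cy"],(-c["R"].T@c["t"]).round(3))
print(r.get_state())
E
```

```text
scene 385.5681269297319 318.86933263811585 202.7283307404093 [1.427 0.226 0.732]
side 438.33298511568825 319.17124345885895 197.93981261314812 [ 0.489 -0.971  0.843]
{'time_s': 0.1, 'joints': array([ 8.45750789e+01,  2.05863475e+01,  6.40881575e-01, -1.58704761e-02,
       -7.01366939e+01, -1.65084626e+01]), 'qd': array([-0.09623664, -0.07765981,  0.03869513,  0.04748086,  0.10669898,
       -0.05392121]), 'joint_torque': array([-7.89879505e-04, -5.84162092e+01,  2.93751007e+01,  7.01555461e+00,
        1.01270154e-02, -5.08091250e-05]), 'tcp_pos': array([0.25199646, 0.62577179, 0.24474745]), 'eef_rot': array([ 1.79916987e+02, -9.04290800e-03, -2.19387802e+01]), 'contact_force': array([-0.10435114, -0.63713622,  0.66415039]), 'moment': array([ 0.01702343,  0.00235668, -0.05225106]), 'gripper_width': 0.08801198825050359}
```

View pics/scene0.png

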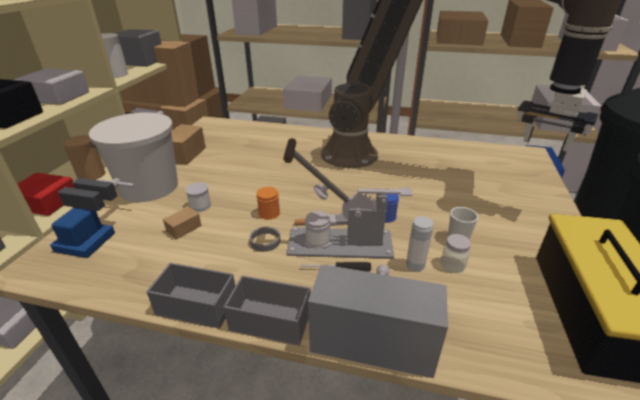

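View pics/side0.png

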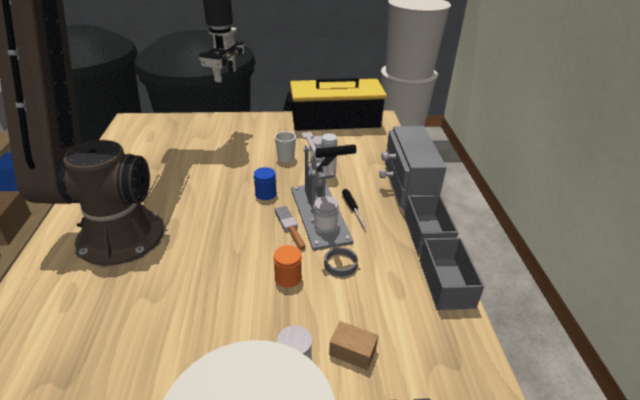

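Scene view: the press's base plate spans about (288..393, 225..257), with the handle at (290,150) and the tab near (405,192). In the side view the handle is at (335,151) and the tab near (310,137). Next I'll take a cloud of the press and an enlarged crop.

```bash
cat >h.py <<'E'
import numpy as np, cv2
def cloud(c):
    d=c["depth"]; v,u=np.mgrid[:400,:640]
    P=np.stack([(u-c["cx"])/c["fx"]*d,(v-c["cy"])/c["fy"]*d,d],-1)
    W=(P-c["t"])@c["R"]; W[d<=0]=np.nan
    return W
def proj(c,X):
    p=c["R"]@np.asarray(X)+c["t"]; return c["fx"]*p[0]/p[2]+c["cx"],c["fy"]*p[1]/p[2]+c["cy"]
E
python3 - <<'E'
import pickle
from h import *
ims=[]
for n,(u0,u1,v0,v1) in dict(scene=(270,430,130,270),side=(255,375,125,260)).items():
    c=pickle.load(open(n+".pkl","rb")); W=cloud(c); S=W[v0:v1,u0:u1].reshape(-1,3); 
    I=c["image"][v0:v1,u0:u1].reshape(-1,3).astype(int)
    m=(S[:,2]>.008)&(S[:,2]<.016)&(np.ptp(I,axis=1)<30)
    p=S[m]; print(n,"plate",m.sum(),cv2.minAreaRect((p[:,:2]*1000).astype(np.float32)),np.percentile(p[:,:2],[1,99],axis=0).round(3).tolist())
    for lo,hi in((.15,.2),(.24,.36)):
        m=(S[:,2]>lo)&(S[:,2]<hi); p=S[m]; k=I[m]
        if hi<.3: p=p[(p[:,0]<.75)]
        print(lo,m.sum(),p.mean(0).round(3),np.percentile(p,[2,98],axis=0).round(3).tolist())
    ims.append(cv2.resize(c["image"][v0:v1,u0:u1],(400,400*(v1-v0)//(u1-u0)),interpolation=2)[:350])
h=min(i.shape[0] for i in ims); cv2.imwrite("pics/crop.png",np.hstack([i[:h] for i in ims]))
E
```

```text
scene plate 2228 ((348.5196533203125, 8.123504638671875), (733.331787109375, 415.9310302734375), 17.792402267456055) [[0.008, -0.107], [0.695, 0.287]]
0.15 1165 [0.57  0.143 0.176] [[0.531, 0.01, 0.15], [0.628, 0.3, 0.198]]
0.24 436 [ 0.605 -0.034  0.289] [[0.556, -0.066, 0.242], [0.648, 0.01, 0.313]]
side plate 1421 ((573.4542236328125, 283.5872802734375), (799.3629760742188, 352.8655700683594), 77.41803741455078) [[0.446, -0.114], [0.795, 0.631]]
0.15 533 [0.569 0.152 0.177] [[0.529, 0.004, 0.151], [0.631, 0.308, 0.199]]
0.24 442 [ 0.596 -0.058  0.303] [[0.55, -0.074, 0.246], [0.645, -0.004, 0.316]]
```

View pics/crop.png

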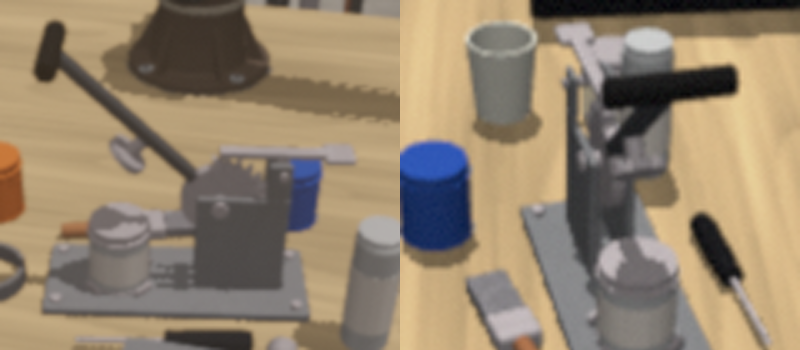

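The crop shows one press: handle bar at crop (50,52) in the left half and (670,86) in the right half. The pawl tab is at (341,153) left and (577,33) right. Blue and orange tins are look-alikes. The grey tin sits in the press's nest, so it is the one meant.

```bash
python3 - <<'E'
import pickle
from h import *
T=[];H=[];PL=[]
for n,t,hb in(("scene",(396,416,184,200),(280,300,134,166)),("side",(298,322,128,146),(312,360,140,162))):
    c=pickle.load(open(n+".pkl","rb")); W=cloud(c)
    p=W[t[2]:t[3],t[0]:t[1]].reshape(-1,3); p=p[(abs(p[:,2]-.189)<.006)]
    q=p[p[:,1]>.22]; print(n,"tab",len(p),q.mean(0).round(4),np.ptp(q,axis=0).round(3),cv2.minAreaRect((q[:,:2]*1000).astype(np.float32))); T.append(q)
    w=W[hb[2]:hb[3],hb[0]:hb[1]].reshape(-1,3); b=c["image"][hb[2]:hb[3],hb[0]:hb[1]].reshape(-1,3)
    w=w[(w[:,2]>.26)&(b.max(1)<60)]; print("handle",len(w),w.mean(0).round(4),w.min(0).round(3),w.max(0).round(3)); H.append(w)
    w=W.reshape(-1,3); i=c["image"].reshape(-1,3).astype(int)
    m=(abs(w[:,2]-.012)<.005)&(abs(w[:,0]-.58)<.13)&(w[:,1]>-.05)&(w[:,1]<.32)&(np.ptp(i,axis=1)<25)&(i.max(1)<150)
    PL.append(w[m]); print("plate",m.sum(),cv2.minAreaRect((w[m][:,:2]*1000).astype(np.float32)))
a=np.vstack(PL); print(cv2.minAreaRect((a[:,:2]*1000).astype(np.float32)))
c=pickle.load(open("scene.pkl","rb"))
W=cloud(c).reshape(-1,3)
# obstacle heights near the approach
m=(W[:,2]>.03)&(abs(W[:,0]-.6)<.25)&(abs(W[:,1]-.12)<.35)
for x in np.arange(.36,.84,.04):
    print(f"{x:.2f}",[int(1000*max(W[m&(abs(W[:,0]-x)<.02)&(abs(W[:,1]-y)<.02)][:,2],default=0)) for y in np.arange(-.2,.44,.04)])
E
```

```text
scene tab 119 [0.5457 0.2385 0.1883] [0.038 0.036 0.009] ((541.5121459960938, 236.62355041503906), (37.02964401245117, 35.4919319152832), 9.998852729797363)
handle 142 [ 0.6177 -0.0471  0.3088] [ 0.562 -0.063  0.289] [ 0.648 -0.036  0.315]
plate 1740 ((577.2802734375, 133.63783264160156), (373.3479919433594, 215.42337036132812), 81.01753234863281)
side tab 122 [0.5414 0.236  0.1907] [0.034 0.037 0.011] ((541.2308349609375, 237.04782104492188), (31.922155380249023, 35.2354736328125), 10.091888427734375)
handle 346 [ 0.5933 -0.0622  0.3053] [ 0.549 -0.076  0.261] [ 0.645 -0.02   0.316]
plate 1013 ((580.7150268554688, 114.2760009765625), (334.49005126953125, 217.80189514160156), 75.65287017822266)
((582.6552734375, 132.87753295898438), (374.2016296386719, 221.46829223632812), 78.08427429199219)
0.36 [0, 0, 0, 0, 0, 0, 0, 0, 0, 0, 0, 0, 0, 0, 0, 0]
0.40 [0, 0, 0, 0, 0, 0, 0, 0, 0, 69, 85, 83, 0, 0, 0, 0]
0.44 [83, 85, 0, 0, 0, 0, 0, 0, 0, 0, 85, 72, 0, 0, 91, 91]
0.48 [84, 85, 0, 0, 0, 0, 0, 0, 0, 0, 0, 0, 0, 0, 91, 91]
0.52 [83, 84, 0, 0, 0, 0, 0, 0, 0, 183, 181, 190, 0, 0, 0, 91]
0.56 [0, 0, 0, 313, 313, 256, 231, 194, 190, 191, 191, 192, 0, 0, 86, 88]
0.60 [0, 0, 0, 311, 314, 276, 235, 194, 140, 137, 0, 0, 153, 153, 87, 87]
0.64 [0, 0, 0, 0, 313, 96, 70, 0, 0, 0, 0, 0, 152, 151, 56, 78]
0.68 [0, 0, 0, 0, 0, 0, 0, 0, 0, 0, 0, 0, 0, 0, 0, 0]
0.72 [0, 0, 0, 0, 0, 0, 0, 0, 0, 0, 0, 0, 0, 0, 0, 0]
0.76 [0, 0, 0, 0, 0, 0, 0, 0, 0, 0, 135, 0, 0, 0, 0, 0]
0.80 [0, 0, 0, 0, 0, 0, 0, 146, 145, 146, 146, 131, 145, 0, 0, 0]
```

>>> {"api": "step_arm", "payload": {
  "increments": [
    {"tx": 24, "ty": -32, "tz": 8, "az": -4.8, "claw": -1},
    {"tx": 24, "ty": -32, "tz": 8, "az": -4.8, "claw": -1},
    {"tx": 24, "ty": -32, "tz": 4, "az": -4.8, "claw": -1},
    {"tx": 24, "ty": -32, "az": -4.8, "claw": -1},
    {"tx": 24, "ty": -32, "az": -4.8, "claw": -1},
    {"tx": 24, "ty": -32, "az": -4.8, "claw": -1},
    {"tx": 24, "ty": -32, "az": -4.8, "claw": -1},
    {"tx": 24, "ty": -32, "az": -4.8, "claw": -1},
    {"tx": 24, "ty": -32, "az": -4.8, "claw": -1},
    {"tx": 24, "ty": -32, "az": -4.8, "claw": -1},
    {"tx": 24, "ty": -32, "az": -4.8, "claw": -1},
    {"tx": 24, "ty": -32, "az": -4.8, "claw": -1}
  ]
}}

```text
$.increments[0]: bad value
```

>>> {"api": "step_arm", "payload": {
  "increments": [
    {"claw": -1},
    {"claw": -1},
    {"claw": -1}
  ]
}}

```text
$.increments[0]: bad value
```

```bash
python3 - <<'E'
from plant import optics
import cv2,numpy as np
a=optics.capture("wrist")["image"]; b=optics.capture("side")["image"][100:225,235:395]
cv2.imwrite("pics/w1.png",np.vstack([cv2.resize(a,(480,300)),cv2.resize(b,(384,300)) if 0 else cv2.resize(b,(480,300))]))
E
```

```text
(no output)
```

View pics/w1.png

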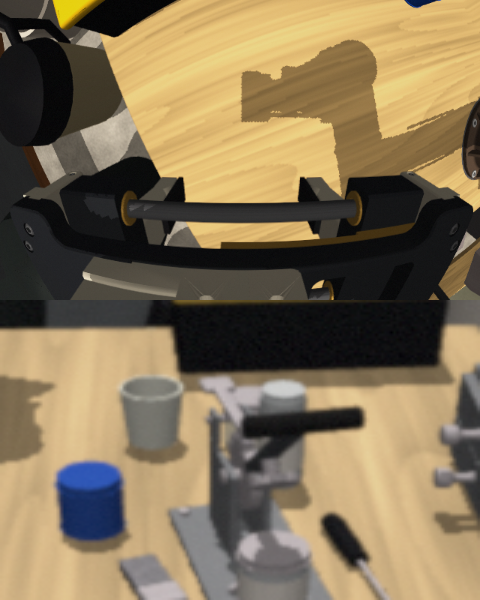

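Nothing has moved, because the rows were refused: the wrist view still shows open bench. I'll try a row with every field filled in.

>>> {"api": "step_arm", "payload": {
  "increments": [
    {"tx": 0, "ty": 0, "tz": 8, "ax": 0, "ay": 0, "az": 0, "claw": -1}
  ]
}}

```text
time_s: 0.3
tcp_pos: [0.2519, 0.6254, 0.2523]
eef_rot: [179.8, -0.0, -21.9]
contact_force: [1.1, -0.2, -0.2]
gripper_width: 0.0837
```

All fields are required.

>>> {"api": "step_arm", "payload": {
  "increments": [
    {"tx": 24, "ty": -32, "tz": 8, "ax": 0, "ay": 0, "az": -4.8, "claw": -1},
    {"tx": 24, "ty": -32, "tz": 4, "ax": 0, "ay": 0, "az": -4.8, "claw": -1},
    {"tx": 24, "ty": -32, "tz": 0, "ax": 0, "ay": 0, "az": -4.8, "claw": -1},
    {"tx": 24, "ty": -32, "tz": 0, "ax": 0, "ay": 0, "az": -4.8, "claw": -1},
    {"tx": 24, "ty": -32, "tz": 0, "ax": 0, "ay": 0, "az": -4.8, "claw": -1},
    {"tx": 24, "ty": -32, "tz": 0, "ax": 0, "ay": 0, "az": -4.8, "claw": -1},
    {"tx": 24, "ty": -32, "tz": 0, "ax": 0, "ay": 0, "az": -4.8, "claw": -1},
    {"tx": 24, "ty": -32, "tz": 0, "ax": 0, "ay": 0, "az": -4.8, "claw": -1},
    {"tx": 24, "ty": -32, "tz": 0, "ax": 0, "ay": 0, "az": -4.8, "claw": -1},
    {"tx": 24, "ty": -32, "tz": 0, "ax": 0, "ay": 0, "az": -4.8, "claw": -1},
    {"tx": 24, "ty": -32, "tz": 0, "ax": 0, "ay": 0, "az": -4.8, "claw": -1},
    {"tx": 24, "ty": -32, "tz": 0, "ax": 0, "ay": 0, "az": -4.8, "claw": -1}
  ]
}}

```text
time_s: 1.5
tcp_pos: [0.541, 0.2408, 0.2665]
eef_rot: [-179.9, 0.0, -79.7]
contact_force: [0.8, 0.5, 0.5]
gripper_width: 0.0004
```

>>> {"api": "step_arm", "payload": {
  "increments": [
    {"tx": 0, "ty": 0, "tz": 0, "ax": 0, "ay": 0, "az": 0, "claw": -1},
    {"tx": 0, "ty": 0, "tz": 0, "ax": 0, "ay": 0, "az": 0, "claw": -1},
    {"tx": 0, "ty": 0, "tz": 0, "ax": 0, "ay": 0, "az": 0, "claw": -1}
  ]
}}

```text
time_s: 1.8
tcp_pos: [0.5399, 0.2426, 0.2659]
eef_rot: [-180.0, 0.0, -79.5]
contact_force: [0.2, 0.0, 0.0]
gripper_width: 0.0003
```

```bash
python3 - <<'E'
from plant import optics
import cv2,numpy as np
a=optics.capture("wrist")["image"]; b=optics.capture("scene")["image"][120:245,300:460]
cv2.imwrite("pics/w2.png",np.vstack([cv2.resize(a,(480,300)),cv2.resize(b,(384,300)) if 0 else cv2.resize(b,(480,300))]))
E
```

```text
(no output)
```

View pics/w2.png

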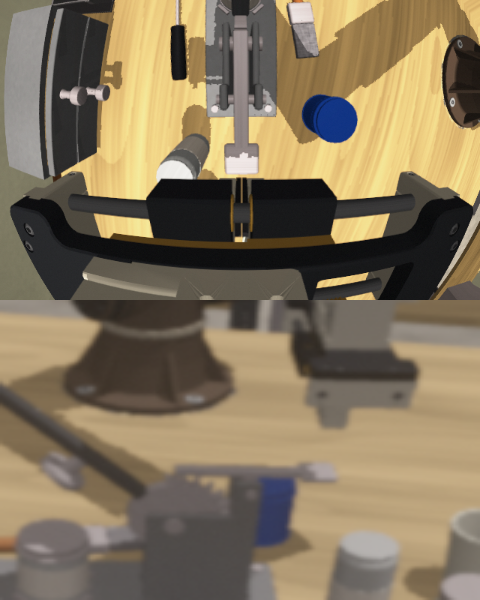

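The wrist view shows the shut fingers square on the tab, with the tab at (241,160) straight ahead of the fingers. In the scene crop the tip is at (335,425) above the tab at (320,472). I'll go down now.

>>> {"api": "step_arm", "payload": {
  "increments": [
    {"tx": 0, "ty": -3, "tz": -18, "ax": 0, "ay": 0, "az": -1, "claw": -1},
    {"tx": 0, "ty": 0, "tz": -18, "ax": 0, "ay": 0, "az": 0, "claw": -1},
    {"tx": 0, "ty": 0, "tz": -10, "ax": 0, "ay": 0, "az": 0, "claw": -1},
    {"tx": 0, "ty": 0, "tz": -4, "ax": 0, "ay": 0, "az": 0, "claw": -1},
    {"tx": 0, "ty": 0, "tz": -4, "ax": 0, "ay": 0, "az": 0, "claw": -1},
    {"tx": 0, "ty": 0, "tz": -4, "ax": 0, "ay": 0, "az": 0, "claw": -1},
    {"tx": 0, "ty": 0, "tz": -3, "ax": 0, "ay": 0, "az": 0, "claw": -1},
    {"tx": 0, "ty": 0, "tz": 0, "ax": 0, "ay": 0, "az": 0, "claw": -1}
  ]
}}

```text
time_s: 2.7
tcp_pos: [0.5406, 0.2398, 0.2052]
eef_rot: [-179.9, 0.1, -80.5]
contact_force: [0.0, 0.9, 1.7]
gripper_width: 0.0005
```

>>> {"api": "step_arm", "payload": {
  "increments": [
    {"tx": 0, "ty": 0, "tz": -3, "ax": 0, "ay": 0, "az": 0, "claw": -1},
    {"tx": 0, "ty": 0, "tz": -3, "ax": 0, "ay": 0, "az": 0, "claw": -1},
    {"tx": 0, "ty": 0, "tz": -2, "ax": 0, "ay": 0, "az": 0, "claw": -1},
    {"tx": 0, "ty": 0, "tz": 0, "ax": 0, "ay": 0, "az": 0, "claw": -1}
  ]
}}

```text
time_s: 3.1
tcp_pos: [0.5407, 0.2403, 0.1972]
eef_rot: [-179.9, 0.1, -80.5]
contact_force: [0.1, 4.5, 3.2]
gripper_width: 0.0007
```

>>> {"api": "step_arm", "payload": {
  "increments": [
    {"tx": 0, "ty": 0, "tz": -2, "ax": 0, "ay": 0, "az": 0, "claw": -1},
    {"tx": 0, "ty": 0, "tz": -2, "ax": 0, "ay": 0, "az": 0, "claw": -1},
    {"tx": 0, "ty": 0, "tz": 0, "ax": 0, "ay": 0, "az": 0, "claw": -1}
  ]
}}

```text
time_s: 3.4
tcp_pos: [0.5407, 0.2404, 0.1931]
eef_rot: [-179.9, 0.1, -80.5]
contact_force: [-0.8, 5.4, 3.1]
gripper_width: 0.0006
```

>>> {"api": "step_arm", "payload": {
  "increments": [
    {"tx": 0, "ty": 0, "tz": -1, "ax": 0, "ay": 0, "az": 0, "claw": -1},
    {"tx": 0, "ty": 0, "tz": -1, "ax": 0, "ay": 0, "az": 0, "claw": -1},
    {"tx": 0, "ty": 0, "tz": 0, "ax": 0, "ay": 0, "az": 0, "claw": -1}
  ]
}}

```text
time_s: 3.7
tcp_pos: [0.5407, 0.2404, 0.1912]
eef_rot: [-179.9, 0.1, -80.5]
contact_force: [-1.7, 5.7, 3.2]
gripper_width: 0.0
```

>>> {"api": "step_arm", "payload": {
  "increments": [
    {"tx": 0, "ty": 0, "tz": -1, "ax": 0, "ay": 0, "az": 0, "claw": -1},
    {"tx": 0, "ty": 0, "tz": -1, "ax": 0, "ay": 0, "az": 0, "claw": -1},
    {"tx": 0, "ty": 0, "tz": 0, "ax": 0, "ay": 0, "az": 0, "claw": -1}
  ]
}}

```text
time_s: 4.0
tcp_pos: [0.5409, 0.2405, 0.1902]
eef_rot: [-179.8, 0.1, -80.5]
contact_force: [-4.1, 5.8, 9.8]
gripper_width: 0.0002
```

```bash
python3 - <<'E'
from plant import optics
import cv2,numpy as np
a=optics.capture("side")["image"][100:225,235:395]; b=optics.capture("scene")["image"][120:245,300:460]
cv2.imwrite("pics/w3.png",np.vstack([cv2.resize(a,(384,300)),cv2.resize(b,(384,300))]))
E
```

```text
(no output)
```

View pics/w3.png

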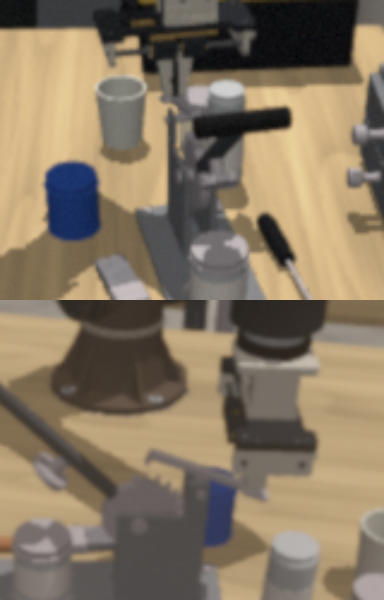

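The pawl is tilted, with the tab at (255,490) and the nose lifted at (150,458). Force rose to 10 N at tip z = 0.171, which matches the stop. I'll lift and move over to the handle.

>>> {"api": "step_arm", "payload": {
  "increments": [
    {"tx": 0, "ty": 0, "tz": 15, "ax": 0, "ay": 0, "az": 0, "claw": -1},
    {"tx": 0, "ty": 0, "tz": 35, "ax": 0, "ay": 0, "az": 0, "claw": -1},
    {"tx": 0, "ty": 0, "tz": 40, "ax": 0, "ay": 0, "az": 0, "claw": -1},
    {"tx": 0, "ty": 0, "tz": 40, "ax": 0, "ay": 0, "az": 0, "claw": -1},
    {"tx": 0, "ty": 0, "tz": 40, "ax": 0, "ay": 0, "az": 0, "claw": -1},
    {"tx": 8, "ty": -40, "tz": 20, "ax": 0, "ay": 0, "az": 0, "claw": -1},
    {"tx": 8, "ty": -44, "tz": 0, "ax": 0, "ay": 0, "az": 0, "claw": -1},
    {"tx": 8, "ty": -44, "tz": 0, "ax": 0, "ay": 0, "az": 0, "claw": -1},
    {"tx": 8, "ty": -44, "tz": 0, "ax": 0, "ay": 0, "az": 0, "claw": -1},
    {"tx": 8, "ty": -44, "tz": 0, "ax": 0, "ay": 0, "az": 0, "claw": -1},
    {"tx": 8, "ty": -42, "tz": 0, "ax": 0, "ay": 0, "az": 0, "claw": -1},
    {"tx": 8, "ty": -39, "tz": 0, "ax": 0, "ay": 0, "az": 0, "claw": -1}
  ]
}}

```text
time_s: 5.3
tcp_pos: [0.5956, -0.0603, 0.3783]
eef_rot: [179.9, -0.0, -80.6]
contact_force: [1.0, 0.5, -0.3]
gripper_width: 0.0004
```

>>> {"api": "step_arm", "payload": {
  "increments": [
    {"tx": 0, "ty": 0, "tz": 0, "ax": 0, "ay": 0, "az": 0, "claw": -1},
    {"tx": 0, "ty": 0, "tz": 0, "ax": 0, "ay": 0, "az": 0, "claw": -1}
  ]
}}

```text
time_s: 5.5
tcp_pos: [0.5958, -0.0593, 0.3778]
eef_rot: [179.9, -0.0, -80.7]
contact_force: [-0.0, 0.3, 0.4]
gripper_width: 0.0003
```

```bash
python3 - <<'E'
from plant import optics
from h import *
w=optics.capture("wrist")["image"]; a=optics.capture("side"); b=optics.capture("scene")
cv2.imwrite("pics/w4.png",np.vstack([np.hstack([cv2.resize(a["image"][85:210,255:415],(384,300)),cv2.resize(b["image"][80:205,250:410],(384,300))]),np.hstack([cv2.resize(w,(480,300)),np.zeros((300,288,3),np.uint8)])]))
c=b; W=cloud(c)
for n,t in(("tab",(380,425,180,215)),):
    p=W[t[2]:t[3],t[0]:t[1]].reshape(-1,3); px=np.array([-.182,.983]); s=(p[:,:2]-[.584,.008])@px; y=(p[:,:2]-[.584,.008])@np.array([-.983,-.182])
    for x in range(185,255,10):
        m=(abs(s*1000-x)<5)&(abs(y)<.014)&(p[:,2]>.13); print(x,m.sum(),np.median(p[m,2]).round(4) if m.any() else 0)
E
```

```text
185 23 0.1864
195 19 0.1832
205 17 0.1795
215 19 0.1746
225 23 0.1719
235 22 0.1694
245 17 0.1655
```

View pics/w4.png

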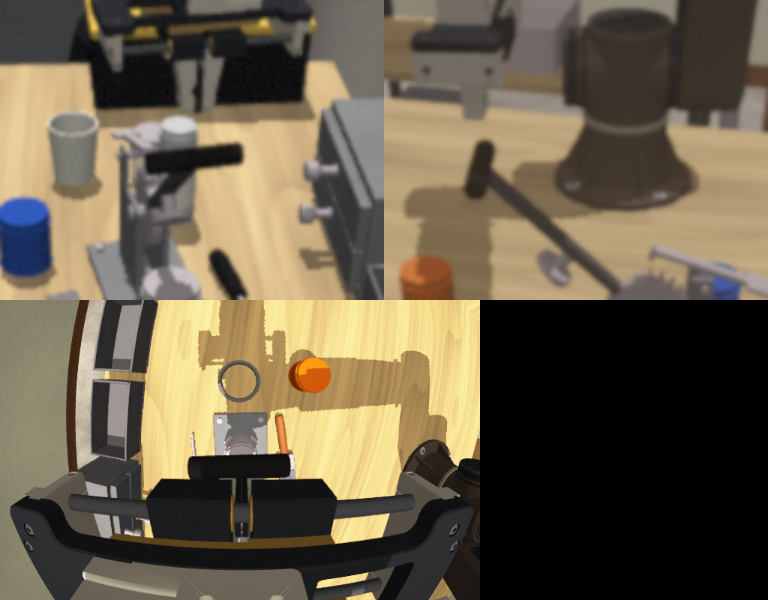

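The bar is centred under the shut fingers: side view tip (197,105) over bar (195,158), and the wrist view shows the bar at (240,466). The tab middle is now at about 0.169, 20 mm lower, so the pawl is at its stop. Next I come down onto the bar and follow its arc.

>>> {"api": "step_arm", "payload": {
  "increments": [
    {"tx": 0, "ty": 0, "tz": -20, "ax": 0, "ay": 0, "az": 0, "claw": -1},
    {"tx": 0, "ty": 0, "tz": -15, "ax": 0, "ay": 0, "az": 0, "claw": -1},
    {"tx": 0, "ty": 0, "tz": -6, "ax": 0, "ay": 0, "az": 0, "claw": -1},
    {"tx": 0, "ty": 0, "tz": -2, "ax": 0, "ay": 0, "az": 0, "claw": -1},
    {"tx": 0, "ty": 0, "tz": -2, "ax": 0, "ay": 0, "az": 0, "claw": -1},
    {"tx": 0, "ty": 0, "tz": 0, "ax": 0, "ay": 0, "az": 0, "claw": -1}
  ]
}}

```text
time_s: 6.25
tcp_pos: [0.5963, -0.0576, 0.3341]
eef_rot: [-180.0, -0.0, -80.5]
contact_force: [0.5, -0.2, -0.3]
gripper_width: 0.0004
```

>>> {"api": "step_arm", "payload": {
  "increments": [
    {"tx": 0.8, "ty": -4.1, "tz": -4.6, "ax": 0, "ay": 0, "az": 0, "claw": -1},
    {"tx": 0.8, "ty": -4.1, "tz": -4.6, "ax": 0, "ay": 0, "az": 0, "claw": -1},
    {"tx": 0.8, "ty": -4.1, "tz": -4.6, "ax": 0, "ay": 0, "az": 0, "claw": -1},
    {"tx": 0, "ty": 0, "tz": 0, "ax": 0, "ay": 0, "az": 0, "claw": -1}
  ]
}}

```text
time_s: 6.65
tcp_pos: [0.5991, -0.0715, 0.3198]
eef_rot: [-179.9, -0.1, -80.6]
contact_force: [0.9, -1.3, 3.0]
gripper_width: 0.0006
```

>>> {"api": "step_arm", "payload": {
  "increments": [
    {"tx": 0.7, "ty": -3.9, "tz": -4.8, "ax": 0, "ay": 0, "az": 0, "claw": -1},
    {"tx": 0.7, "ty": -3.7, "tz": -5, "ax": 0, "ay": 0, "az": 0, "claw": -1},
    {"tx": 0.7, "ty": -3.7, "tz": -5, "ax": 0, "ay": 0, "az": 0, "claw": -1},
    {"tx": 0.7, "ty": -3.6, "tz": -5, "ax": 0, "ay": 0, "az": 0, "claw": -1},
    {"tx": 0.6, "ty": -3.4, "tz": -5.2, "ax": 0, "ay": 0, "az": 0, "claw": -1},
    {"tx": 0, "ty": 0, "tz": 0, "ax": 0, "ay": 0, "az": 0, "claw": -1}
  ]
}}

```text
time_s: 7.25
tcp_pos: [0.6021, -0.0896, 0.2946]
eef_rot: [-180.0, -0.0, -80.6]
contact_force: [0.6, -2.0, 2.8]
gripper_width: 0.0001
```

```bash
cat >a.py <<'E'
from plant import r
import numpy as np
s=r.get_state(); p=s["tcp_pos"]; z=p[2]-.019-.012; a=np.arcsin((z-.125)/.25); x=.11-.25*np.cos(a)
print("a",a.round(3),"want xy",(.584-.182*x),(.008+.983*x),p.round(4),s["contact_force"].round(1))
E
python3 a.py
```

```text
a 0.587 want xy 0.6018511598204068 -0.08841587968934025 [ 0.6021 -0.0896  0.2946] [ 0.6 -2.   2.8]
```

Past the tooth stop (0.70) with a light force of about 3 N, so I'll continue.

>>> {"api": "step_arm", "payload": {
  "increments": [
    {"tx": 0.6, "ty": -3, "tz": -5.3, "ax": 0, "ay": 0, "az": 0, "claw": -1},
    {"tx": 0.6, "ty": -3, "tz": -5.3, "ax": 0, "ay": 0, "az": 0, "claw": -1},
    {"tx": 0.6, "ty": -3, "tz": -5.4, "ax": 0, "ay": 0, "az": 0, "claw": -1},
    {"tx": 0.5, "ty": -2.9, "tz": -5.5, "ax": 0, "ay": 0, "az": 0, "claw": -1},
    {"tx": 0.5, "ty": -2.6, "tz": -5.6, "ax": 0, "ay": 0, "az": 0, "claw": -1},
    {"tx": 0.5, "ty": -2.6, "tz": -5.6, "ax": 0, "ay": 0, "az": 0, "claw": -1},
    {"tx": 0.5, "ty": -2.5, "tz": -5.7, "ax": 0, "ay": 0, "az": 0, "claw": -1},
    {"tx": 0.5, "ty": -2.4, "tz": -5.8, "ax": 0, "ay": 0, "az": 0, "claw": -1},
    {"tx": 0.4, "ty": -2.1, "tz": -5.9, "ax": 0, "ay": 0, "az": 0, "claw": -1},
    {"tx": 0.4, "ty": -2, "tz": -5.9, "ax": 0, "ay": 0, "az": 0, "claw": -1},
    {"tx": 0, "ty": 0, "tz": 0, "ax": 0, "ay": 0, "az": 0, "claw": -1}
  ]
}}

```text
time_s: 8.35
tcp_pos: [0.6064, -0.1144, 0.2372]
eef_rot: [179.9, 0.1, -80.6]
contact_force: [-0.3, 0.5, 0.1]
gripper_width: 0.0005
```

```bash
python3 a.py
```

```text
a 0.331 want xy 0.6070134113811231 -0.11629771092112107 [ 0.6064 -0.1144  0.2372] [-0.3  0.5  0.1]
```

>>> {"api": "step_arm", "payload": {
  "increments": [
    {"tx": 0.4, "ty": -2.2, "tz": -5.9, "ax": 0, "ay": 0, "az": 0, "claw": -1},
    {"tx": 0.4, "ty": -2.2, "tz": -6, "ax": 0, "ay": 0, "az": 0, "claw": -1},
    {"tx": 0, "ty": 0, "tz": 0, "ax": 0, "ay": 0, "az": 0, "claw": -1}
  ]
}}

```text
time_s: 8.65
tcp_pos: [0.6074, -0.1189, 0.2256]
eef_rot: [179.9, 0.0, -80.5]
contact_force: [0.3, -0.4, 0.2]
gripper_width: 0.0001
```

```bash
python3 a.py;  python3 - <<'E'
from plant import optics
from h import *
a=optics.capture("side"); b=optics.capture("scene")
cv2.imwrite("pics/w5.png",np.hstack([cv2.resize(a["image"][100:260,255:415],(384,384)),cv2.resize(b["image"][105:265,250:410],(384,384))]))
E
```

```text
a 0.282 want xy 0.6076822429729001 -0.11991013649648821 [ 0.6074 -0.1189  0.2256] [ 0.3 -0.4  0.2]
```

View pics/w5.png

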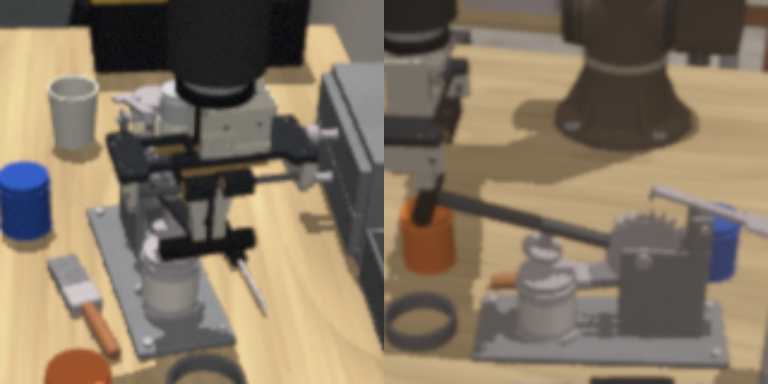

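The handle is under the fingertips (scene crop (425,205), side (207,243)), the foot at (543,248) is nearing the lid, and the pawl is still lifted. I'll continue down, slower towards the end.

>>> {"api": "step_arm", "payload": {
  "increments": [
    {"tx": 0.3, "ty": -1.8, "tz": -6, "ax": 0, "ay": 0, "az": 0, "claw": -1},
    {"tx": 0.3, "ty": -1.7, "tz": -6, "ax": 0, "ay": 0, "az": 0, "claw": -1},
    {"tx": 0.3, "ty": -1.6, "tz": -6, "ax": 0, "ay": 0, "az": 0, "claw": -1},
    {"tx": 0.3, "ty": -1.5, "tz": -6, "ax": 0, "ay": 0, "az": 0, "claw": -1},
    {"tx": 0.2, "ty": -1.3, "tz": -6, "ax": 0, "ay": 0, "az": 0, "claw": -1},
    {"tx": 0.2, "ty": -1, "tz": -6, "ax": 0, "ay": 0, "az": 0, "claw": -1},
    {"tx": 0.2, "ty": -0.8, "tz": -6, "ax": 0, "ay": 0, "az": 0, "claw": -1},
    {"tx": 0, "ty": 0, "tz": 0, "ax": 0, "ay": 0, "az": 0, "claw": -1}
  ]
}}

```text
time_s: 9.55
tcp_pos: [0.6088, -0.1286, 0.1834]
eef_rot: [179.9, 0.0, -80.6]
contact_force: [0.4, 0.7, -0.3]
gripper_width: 0.0006
```

>>> {"api": "step_arm", "payload": {
  "increments": [
    {"tx": 0.1, "ty": -0.5, "tz": -4, "ax": 0, "ay": 0, "az": 0, "claw": -1},
    {"tx": 0.1, "ty": -0.5, "tz": -4, "ax": 0, "ay": 0, "az": 0, "claw": -1},
    {"tx": 0, "ty": 0, "tz": 0, "ax": 0, "ay": 0, "az": 0, "claw": -1}
  ]
}}

```text
time_s: 9.85
tcp_pos: [0.6095, -0.1296, 0.1761]
eef_rot: [179.9, 0.0, -80.5]
contact_force: [0.3, -0.7, -0.2]
gripper_width: 0.0004
```

```bash
python3 a.py
```

```text
a 0.081 want xy 0.609332000850381 -0.128820641955629 [ 0.6095 -0.1296  0.1761] [ 0.3 -0.7 -0.2]
```

>>> {"api": "step_arm", "payload": {
  "increments": [
    {"tx": 0, "ty": -0.3, "tz": -2.5, "ax": 0, "ay": 0, "az": 0, "claw": -1},
    {"tx": 0, "ty": -0.3, "tz": -2.5, "ax": 0, "ay": 0, "az": 0, "claw": -1},
    {"tx": 0, "ty": -0.2, "tz": -2.5, "ax": 0, "ay": 0, "az": 0, "claw": -1},
    {"tx": 0, "ty": 0, "tz": 0, "ax": 0, "ay": 0, "az": 0, "claw": -1}
  ]
}}

```text
time_s: 10.25
tcp_pos: [0.6099, -0.1304, 0.1693]
eef_rot: [-180.0, -0.0, -80.5]
contact_force: [0.1, 0.2, 0.4]
gripper_width: 0.0001
```

>>> {"api": "step_arm", "payload": {
  "increments": [
    {"tx": 0, "ty": -0.2, "tz": -2.5, "ax": 0, "ay": 0, "az": 0, "claw": -1},
    {"tx": 0, "ty": -0.2, "tz": -2.5, "ax": 0, "ay": 0, "az": 0, "claw": -1},
    {"tx": 0, "ty": 0, "tz": 0, "ax": 0, "ay": 0, "az": 0, "claw": -1}
  ]
}}

```text
time_s: 10.55
tcp_pos: [0.61, -0.1309, 0.1644]
eef_rot: [-180.0, -0.0, -80.5]
contact_force: [-0.2, 0.6, 2.8]
gripper_width: 0.0001
```

>>> {"api": "step_arm", "payload": {
  "increments": [
    {"tx": 0, "ty": 0, "tz": -2, "ax": 0, "ay": 0, "az": 0, "claw": -1},
    {"tx": 0, "ty": 0, "tz": -2, "ax": 0, "ay": 0, "az": 0, "claw": -1},
    {"tx": 0, "ty": 0, "tz": 0, "ax": 0, "ay": 0, "az": 0, "claw": -1}
  ]
}}

```text
time_s: 10.85
tcp_pos: [0.61, -0.1311, 0.1606]
eef_rot: [-180.0, -0.0, -80.5]
contact_force: [-0.2, -0.1, 3.5]
gripper_width: 0.0002
```

```bash
python3 a.py
```

```text
a 0.018 want xy 0.6094723774727699 -0.12957882997655457 [ 0.61   -0.1311  0.1606] [-0.2 -0.1  3.5]
```

>>> {"api": "step_arm", "payload": {
  "increments": [
    {"tx": 0, "ty": 0, "tz": -2, "ax": 0, "ay": 0, "az": 0, "claw": -1},
    {"tx": 0, "ty": 0, "tz": -2, "ax": 0, "ay": 0, "az": 0, "claw": -1},
    {"tx": 0, "ty": 0, "tz": 0, "ax": 0, "ay": 0, "az": 0, "claw": -1}
  ]
}}

```text
time_s: 11.15
tcp_pos: [0.6101, -0.1313, 0.1567]
eef_rot: [-180.0, -0.0, -80.5]
contact_force: [-0.2, -1.6, 5.0]
gripper_width: 0.0005
```

```bash
python3 a.py; python3 - <<'E'
from plant import optics
from h import *
a=optics.capture("side"); b=optics.capture("scene")
cv2.imwrite("pics/w6.png",np.hstack([cv2.resize(a["image"][120:280,255:415],(384,384),interpolation=2),cv2.resize(b["image"][155:275,270:430],(512,384),interpolation=2)])[:,:800])
E
```

```text
a 0.003 want xy 0.6094798295406059 -0.12961907933195393 [ 0.6101 -0.1313  0.1567] [-0.2 -1.6  5. ]
```

View pics/w6.png

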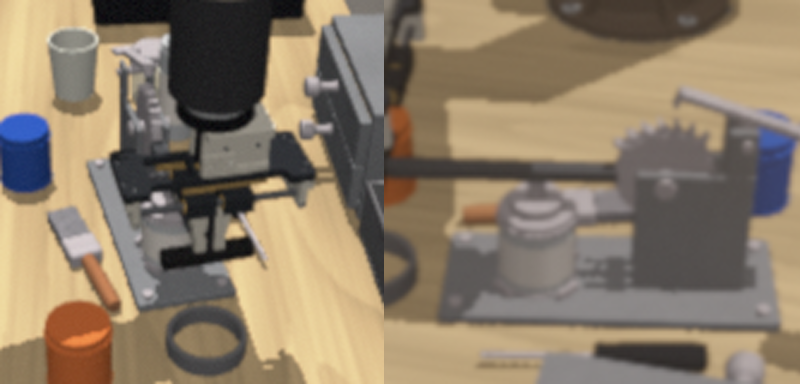

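The arm looks level and the foot is on the lid at (540,195). I'll press on until the seat is felt.

>>> {"api": "step_arm", "payload": {
  "increments": [
    {"tx": 0, "ty": 0, "tz": -1.5, "ax": 0, "ay": 0, "az": 0, "claw": -1},
    {"tx": 0, "ty": 0, "tz": 0, "ax": 0, "ay": 0, "az": 0, "claw": -1}
  ]
}}

```text
time_s: 11.45
tcp_pos: [0.6102, -0.1313, 0.1558]
eef_rot: [-180.0, -0.1, -80.5]
contact_force: [-1.8, -1.9, 9.7]
gripper_width: 0.0006
```

>>> {"api": "step_arm", "payload": {
  "increments": [
    {"tx": 0, "ty": 0, "tz": -1.5, "ax": 0, "ay": 0, "az": 0, "claw": -1},
    {"tx": 0, "ty": 0, "tz": 0, "ax": 0, "ay": 0, "az": 0, "claw": -1}
  ]
}}

```text
time_s: 11.65
tcp_pos: [0.6102, -0.1314, 0.1554]
eef_rot: [-179.9, -0.1, -80.5]
contact_force: [-5.8, -0.9, 16.1]
gripper_width: 0.0007
```

It has stopped firmly (16 N, arm at about 0), so the lid is seated. Drawing back.

>>> {"api": "step_arm", "payload": {
  "increments": [
    {"tx": 0, "ty": 0, "tz": 4, "ax": 0, "ay": 0, "az": 0, "claw": -1},
    {"tx": 0, "ty": 0, "tz": 15, "ax": 0, "ay": 0, "az": 0, "claw": -1},
    {"tx": 0, "ty": 0, "tz": 30, "ax": 0, "ay": 0, "az": 0, "claw": -1},
    {"tx": 0, "ty": 0, "tz": 40, "ax": 0, "ay": 0, "az": 0, "claw": -1},
    {"tx": 0, "ty": 0, "tz": 40, "ax": 0, "ay": 0, "az": 0, "claw": -1},
    {"tx": 0, "ty": -30, "tz": 20, "ax": 0, "ay": 0, "az": 0, "claw": -1},
    {"tx": 0, "ty": -40, "tz": 0, "ax": 0, "ay": 0, "az": 0, "claw": -1},
    {"tx": 0, "ty": -40, "tz": 0, "ax": 0, "ay": 0, "az": 0, "claw": -1},
    {"tx": 0, "ty": -30, "tz": 0, "ax": 0, "ay": 0, "az": 0, "claw": -1},
    {"tx": 0, "ty": 0, "tz": 0, "ax": 0, "ay": 0, "az": 0, "claw": -1},
    {"tx": 0, "ty": 0, "tz": 0, "ax": 0, "ay": 0, "az": 0, "claw": -1}
  ]
}}

```text
time_s: 12.75
tcp_pos: [0.6095, -0.2714, 0.3011]
eef_rot: [179.9, 0.1, -80.6]
contact_force: [0.7, 0.7, 0.5]
gripper_width: 0.0003
```

```bash
python3 - <<'E'
from plant import optics
from h import *
import pickle
a=optics.capture("side"); b=optics.capture("scene")
cv2.imwrite("pics/w7.png",np.hstack([cv2.resize(a["image"][120:280,235:395],(384,384),interpolation=2),cv2.resize(b["image"][155:275,270:430],(512,384),interpolation=2)])[:,:800])
for n,c in(("side",a),("scene",b)):
    for k,C in(("before",pickle.load(open(n+".pkl","rb"))),("after",c)):
        W=cloud(C).reshape(-1,3); q=W[:,:2]-[.584,.008]; x=q@[-.182,.983]*1000; y=q@[-.983,-.182]*1000
        h=W[(abs(x+140)<12)&(abs(y)<48)&(W[:,2]>.09)&(W[:,2]<.2),2]
        l=W[(np.hypot(x,y)<31)&(np.hypot(x,y)>26)&(W[:,2]>.08)&(W[:,2]<.098),2]
        t=W[(abs(x-233)<6)&(abs(y)<14)&(W[:,2]>.13),2]
        print(n,k,"bar top",np.percentile(h,90).round(4) if len(h) else None,"lid",np.median(l).round(4) if len(l) else None,len(l),"tab",np.median(t).round(4) if len(t) else None)
E
```

```text
side before bar top None lid 0.0935 130 tab 0.1922
side after bar top 0.139 lid 0.0893 53 tab 0.174
scene before bar top None lid 0.0933 65 tab 0.1893
scene after bar top 0.1373 lid 0.0883 48 tab 0.1701
```

View pics/w7.png

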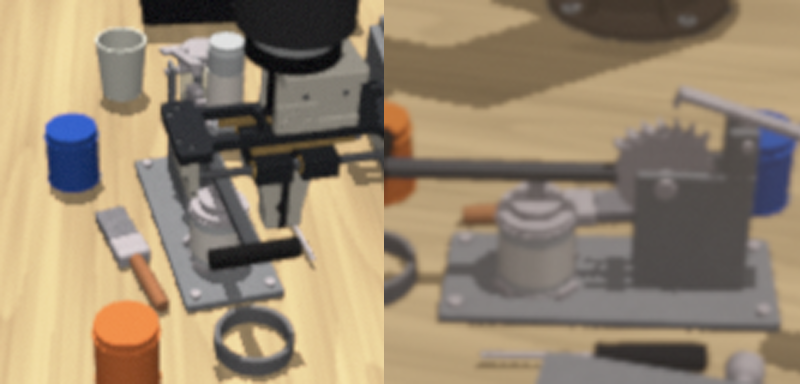

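The arm is level with its foot on the lid (scene (540,190)). The lid went from 93.4 to 88.3 mm (home is 88), the bar top is at 137 mm (level), and the pawl is still pressed. The bystanders are unmoved and the robot is clear, so I'm handing in.

```bash
python3 -c "
from plant import r
print(r.close_job())"
```

```text
the job is handed in; nothing more can be done
None
```

The lid is pressed home and the job is handed in; the robot's clock read 12.75 s at the last move. With shut fingertips I pressed the pawl's tab to its stop, then pushed the handle bar along its arc down to level, then drew back clear.

Last checks:
- **Pawl:** the tab ended about 19–20 mm lower than at the start, which matches its stop. It stayed there while the arm came down, and the arm passed the tooth stop at about 3 N.
- **Arm:** the bar top is at 137 mm in the scene view, so the arm is level. It stopped firmly at 16 N on the handle.
- **Lid:** its top is at 88.3 mm in the scene view and 89.3 mm in the side view, against 88 mm for fully home. It started at about 93.4 mm.
- **Bystanders:** those in the last close views look unmoved. I checked this by eye and did not measure it.

- **Disagreements:** the two cameras differ by 1–4 mm; the largest gap is the tab, at 170 mm in the scene view and 174 mm in the side view. The handle force read near zero between arm angles of about 0.33 and 0.05 rad, probably because the arm ran slightly ahead of the fingers.
- **Refused moves:** my first two move calls were refused because every field must be given. Nothing moved.

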